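# Lock the trimming clamps in order

## Task

Lock the upturned bowl on the trimming wheel: press down the cap on each of the three blue clamp posts around it with the fingertips, first the white cap, then the yellow, then the red. Press each gently and all the way down, so that it stays down, and finish clear of everything. Pick nothing up, and leave the bowl and all the other things where they are.

Things in the scene. Friction and masses are not known exactly. Their poses are not given: they have to be found in the camera images.
- wheel: fixed bench trimming wheel: grey foot, cream round head of radius 150 mm whose top is 60 mm above the table. Origin: centre of the foot's underside, at table level; z up. It stands at a different place and yaw each time
- bowl: loose upturned clay-grey bowl on the middle of the wheel head, radius 75 mm at the rim (below), 77 mm tall, with a foot ring of radius 34 mm on top; about 0.5 kg. Origin: centre of its underside, on the wheel head. To be left where it is
- white_post: fixed blue round clamp post of radius 20 mm and 52 mm tall with a black rubber collar (radius 24 mm, 8 to 28 mm up), carrying the white cap. The three posts stand upright on the wheel head, 101 mm from its centre and 120 degrees apart; which is where varies. Origin: centre of its underside, on the wheel head (60 mm above the table); z up
- white_top (a point): centre of the top face of the white cap, a round push cap of radius 14 mm on top of the white post; moves with the cap. With the cap fully up it is 76 mm above the post's origin, fully down 62 mm (10 mm proud of the blue post)
- white_cap (a joint): how far the white cap is pressed down, in m: 0 fully up, 0.014 fully down; starts at 0 to 0.003. It slides down under a push of about 3 N and stays wherever it is left. The cap's head sits on a soft cushion that gives about 1 mm for every 2 N (up to 10 mm) and comes back when let go: pushed, its top sinks 1.5 mm before the cap begins to slide, and farther once the cap is fully down
- yellow_post: fixed blue round clamp post of radius 20 mm and 52 mm tall with a black rubber collar (radius 24 mm, 8 to 28 mm up), carrying the yellow cap. The three posts stand upright on the wheel head, 101 mm from its centre and 120 degrees apart; which is where varies. Origin: centre of its underside, on the wheel head (60 mm above the table); z up
- yellow_top (a point): centre of the top face of the yellow cap, a round push cap of radius 14 mm on top of the yellow post; moves with the cap. With the cap fully up it is 76 mm above the post's origin, fully down 62 mm (10 mm proud of the blue post)
- yellow_cap (a joint): how far the yellow cap is pressed down, in m: 0 fully up, 0.014 fully down; starts at 0 to 0.003. It slides down under a push of about 3 N and stays wherever it is left. The cap's head sits on a soft cushion that gives about 1 mm for every 2 N (up to 10 mm) and comes back when let go: pushed, its top sinks 1.5 mm before the cap begins to slide, and farther once the cap is fully down
- red_post: fixed blue round clamp post of radius 20 mm and 52 mm tall with a black rubber collar (radius 24 mm, 8 to 28 mm up), carrying the red cap. The three posts stand upright on the wheel head, 101 mm from its centre and 120 degrees apart; which is where varies. Origin: centre of its underside, on the wheel head (60 mm above the table); z up
- red_top (a point): centre of the top face of the red cap, a round push cap of radius 14 mm on top of the red post; moves with the cap. With the cap fully up it is 76 mm above the post's origin, fully down 62 mm (10 mm proud of the blue post)
- red_cap (a joint): how far the red cap is pressed down, in m: 0 fully up, 0.014 fully down; starts at 0 to 0.003. It slides down under a push of about 3 N and stays wherever it is left. The cap's head sits on a soft cushion that gives about 1 mm for every 2 N (up to 10 mm) and comes back when let go: pushed, its top sinks 1.5 mm before the cap begins to slide, and farther once the cap is fully down
- rib: loose wooden rib, a flat plate 30 x 60 x 8 mm lying on the wheel head between two posts. Origin: centre of its underside. Not to be disturbed
- cork: loose cork stopper, radius 14 mm, 26 mm tall, standing on the wheel head between two posts. Origin: centre of its underside. Not to be disturbed
- trimmer: loose trimming tool with a blue handle and a steel wire loop, about 165 mm long along its x axis, 16 mm thick, lying on the table to the right. Origin: on its underside, in the handle, 80 mm from the handle end. Not to be disturbed
- slip_jar: loose closed jar, radius 32 mm, 85 mm tall, on the table to the left. Origin: centre of its underside. Not to be disturbed
- beaker: loose terracotta-coloured beaker, radius 36 mm, 85 mm tall, on the table to the right. Origin: centre of its underside. Not to be disturbed
- brush: loose brush lying on the table to the left, along its own x axis, handle to -x, 200 mm long, 42 mm wide at the bristles, 20 mm thick. Origin: on its underside, midway. Not to be disturbed
Not all that is in view belongs to the job. Leave any orange or purple look-alike of the bowl alone.

How it is judged:
By the outcome, as a careful person would: the job done as asked, in the order asked, and still so for the second after the job is handed in, with the robot touching nothing.
It also fails if it takes over 38 s, if anything falls off the work surface, if the arm or the gripper's body presses on something with over 40 N, if the wrist force passes 120 N, or if a joint passes its speed limit or range.

## Robot

A 6-joint arm with a two-finger parallel gripper is mounted at the origin on the work surface. World frame = base frame: x ahead of the robot, y to its left, z up, the work surface at z = 0. Lengths are in m, angles in rad, forces in N, time in s.
With the tool pointing down it reaches from about 0.25 to 0.775 m from the base axis. Payload 4 kg.
Tool frame: the origin (TCP) lies on the mounting face of the last link; the fingertips stand 199 mm ahead of it and the grasp point (between the pads) lies 180 mm ahead of it; y points along the fingers, z is the direction in which the jaws open and shut, and the axes are right-handed (so a half turn about y gives the same grasp; the last joint's range is limited). The gripper opens to 94 mm and grips with 3 to 60 N. Pads are 16 mm wide; open, the fingers measure 119 mm over their backs; the gripper's body (75 mm by 177 mm) begins 78 mm behind the grasp point.
Start: joints at [-1.241, 0.087, 1.371, -0, 1.684, -0.103], TCP at [0.231, -0.499, 0.405] pointing down, gripper open.
Joint ranges: [-3.1, 3.1], [-0.76, 2.03], [0.27, 2.55], [-1.08, 4.22], [0.17, 2.65], [-2.57, 2.57]. Speed limits (rad/s): [2.79, 2.79, 3.14, 3.14, 3.14, 3.14].

## Interface

Orientations are given as a 3x3 rotation matrix whose columns are the frame's x, y, z axes.
In Python, from workcell import bot gives the robot as it stands.
- The arm moves only by the tool drive_tool, never from a script. Its argument "rows" is a list of rows, each an object of numbers: "dx", "dy", "dz": the shift along the tool's x, y, z in cm; "wx", "wy", "wz": the turn, a rotation vector about the tool's x, y, z in rad. A call has 1 to 10 rows; each row is the pose to reach, as a shift and turn from the pose commanded when the call began, along the tool's axes at that moment; what a row does not reach only later rows make up. A row lasts 1/10 s, in which the tool goes at most 50 mm and 8.59 degrees, less where a joint would pass 70% of its speed; a pose out of reach is approached as far as the arm can. A call with a gripper value outside its range is refused whole. "hand" is the opening in per cent of the stroke, from 0 (shut) to 100 (fully open), set as the call begins (left out, the last holds). The fingers move at their own pace and stop on an object; "newtons" is the grip in N (left out, the last holds). Time passes only in rows, so rows that repeat a pose let the fingers close. It gives the time, the measured TCP pose, the force and the opening at its end, in the units of the state.
- bot.get_obs(): the state, without advancing time (a new reading comes with each control period).
- bot.get_image(name): name is "scene" or "side" or "wrist"; returns a dict with "img" (420x560x3 uint8, red, green, blue), "fx", "fy", "cx", "cy" (pixels), "rvec" (rotation vector, rad) and "tvec" (3), from world to camera coordinates, as OpenCV has them. Camera axes: x right, y down, z forward; pixel columns grow to the right and rows downward; lengths in m; the calibration is good to about 2 mm. A picture is of the moment at which its call begins. There is no depth.
- bot.sign_off(): hands the job in, once; it reports no verdict.
The state is a dict: "time": time; "joint_pos": joint angles; "dq": joint speeds; "joint_efforts": joint torques, N m; "tool_pos": TCP position; "ee_rot": TCP orientation; "ft_force": force on the tool from outside, world axes, zero at the start; "torque": the same for the moment, N m; "gripper_width": finger opening in m.
Only numpy, scipy, OpenCV 4.12 (cv2) and the standard library are available. Lean on these libraries where they do the work, as an engineer would, in place of code of your own. Each camera call takes 0.05 s, during which the arm holds its last target.

## Working session

There is one attempt and no reset: what is moved stays moved. The work goes in short steps, Python scripts to look and compute and a tool call to move; the robot and the scene stay as the last step left them, time stands still between calls to the robot, and variables do not carry over. Pictures are saved under pics/ and viewed, and the job is handed in when it is done.

Besides the shell and the picture viewer there is one more tool, called after ">>>" as name([rows], argument=value, ...), one row to a line, values as JSON. drive_tool: Moves the arm, as the interface text tells. Its arguments: {"type":"object","properties":{"rows":{"type":"array","items":{"type":"object","properties":{"dx":{"type":"number"},"dy":{"type":"number"},"dz":{"type":"number"},"wx":{"type":"number"},"wy":{"type":"number"},"wz":{"type":"number"}}}},"hand":{"type":"number"},"newtons":{"type":"number"}},"required":["rows"]}

```bash
mkdir -p pics; ls
python3 - <<'E'
from workcell import bot
import cv2,numpy as np
o=bot.get_obs()
for k,v in o.items(): print(k,np.round(v,4).tolist())
for n in ["scene","side","wrist"]:
    d=bot.get_image(n); cv2.imwrite(f"pics/{n}0.png",d["img"][:,:,::-1]); print(n,d["fx"],d["cx"],d["cy"],d["rvec"],d["tvec"])
E
```

```text
pics
time 0.0
joint_pos [-1.2411, 0.088, 1.3722, 0.0, 1.6836, -0.1031]
dq [0.0001, -0.0009, 0.0005, 0.0005, 0.0015, -0.0007]
joint_efforts [0.0, -34.0181, -30.2427, 0.0718, 0.0327, -0.0002]
tool_pos [0.2306, -0.4992, 0.4035]
ee_rot [[-0.9078, -0.0007, 0.4194], [-0.4194, 0.0021, -0.9078], [-0.0002, -1.0, -0.0022]]
ft_force [0.3799, 0.3951, 0.7859]
torque [0.0331, 0.0036, -0.0543]
gripper_width 0.0934
scene 412.23646760092265 281.35375817183404 211.9844012311845 [ 1.41076446  2.01739412 -0.98370501] [ 0.17736753 -0.17351305  1.35185635]
side 388.87840892073797 281.94026744426344 208.50216148469437 [ 0.74904547 -2.38587508  1.34905538] [0.38647134 0.2276841  0.7619612 ]
wrist 297.5435519434923 282.33880377452704 209.04461003324533 [-2.48065135  1.58476415  0.18405943] [-0.54973725 -0.02419818  0.38926397]
```

View pics/scene0.png

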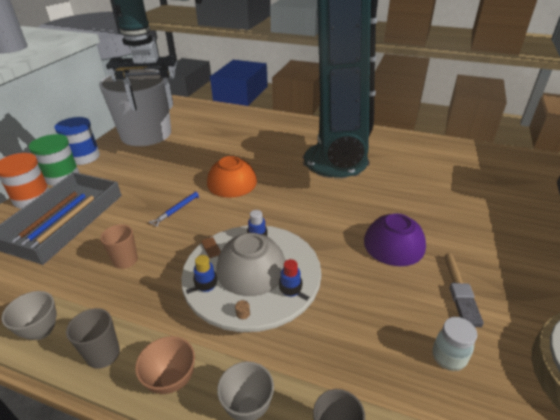

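View pics/side0.png

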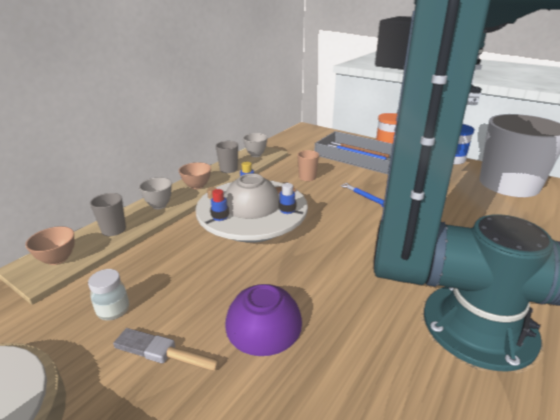

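View pics/wrist0.png

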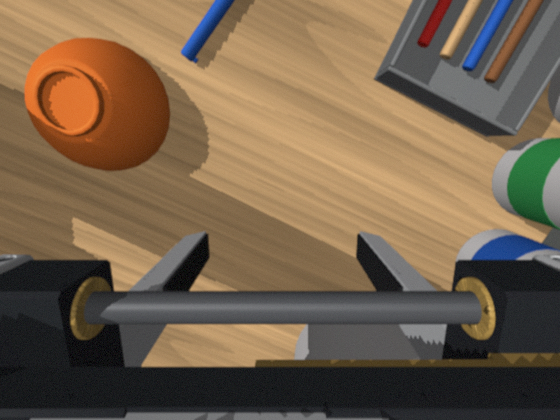

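Run:
```python
import cv2
a=cv2.imread("pics/scene0.png")[195:335,170:335]; b=cv2.imread("pics/side0.png")[155:245,185:320]
cv2.imwrite("pics/sc.png",cv2.resize(a,None,fx=4.8,fy=4.2,interpolation=cv2.INTER_CUBIC)); cv2.imwrite("pics/si.png",cv2.resize(b,None,fx=5.5,fy=5.5,interpolation=cv2.INTER_CUBIC))
```

```text
(no output)
```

View pics/sc.png

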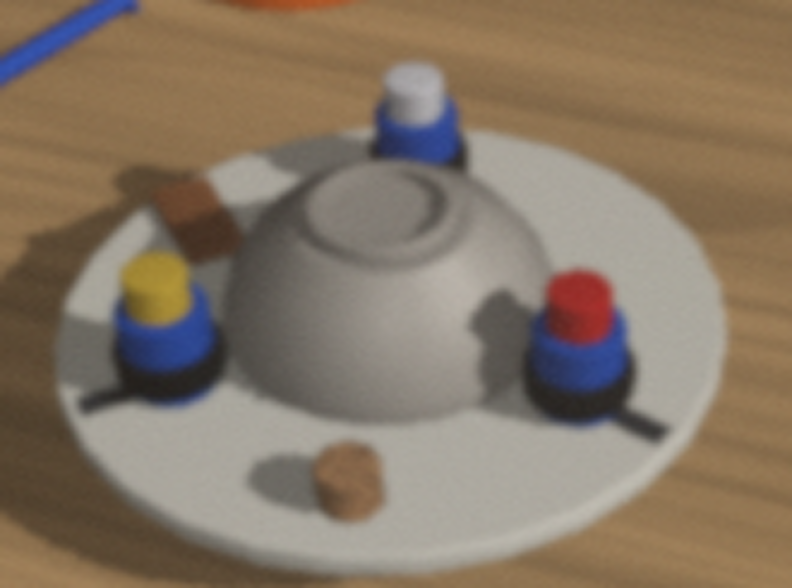

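View pics/si.png

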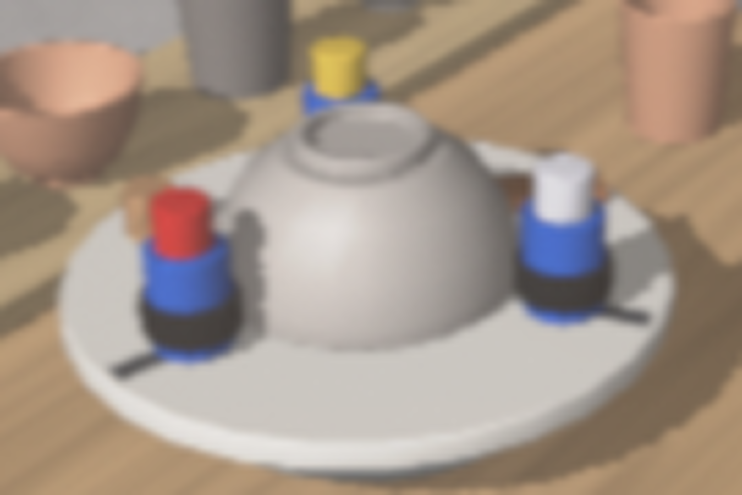

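```bash
cat > h.py <<'E'
import cv2,numpy as np
from scipy.optimize import least_squares
from scipy.spatial.transform import Rotation as R
S=dict(white=(256.2,213.0),yellow=(202.4,259.2),red=(290.7,263.2))
D=dict(white=(287.6,185.8),yellow=(246.5,163.4),red=(217.8,191.8))
def cal(d): return np.array([[d["fx"],0,d["cx"]],[0,d["fy"],d["cy"]],[0,0,1]]),np.array(d["rvec"]),np.array(d["tvec"])
def proj(c,p): return cv2.projectPoints(np.atleast_2d(np.array(p,float)),c[1],c[2],c[0],None)[0].reshape(-1,2)
E
python3 - <<'E'
from h import *
from workcell import bot
s=cal(bot.get_image("scene"));d=cal(bot.get_image("side"))
P=lambda c:c[0]@np.hstack([cv2.Rodrigues(c[1])[0],c[2].reshape(3,1)])
T={}
for k in S:
    X=cv2.triangulatePoints(P(s),P(d),np.array(S[k]),np.array(D[k]));X=(X[:3]/X[3]).ravel();T[k]=X
    print(k,X.round(4),(proj(s,X)-S[k]).round(1),(proj(d,X)-D[k]).round(1))
# sequence of angle sign
ks=list(S)
def pts(p,sg): return np.array([[p[0]+.101*np.cos(p[2]+sg*i*2*np.pi/3),p[1]+.101*np.sin(p[2]+sg*i*2*np.pi/3),.136-p[3+i]] for i in range(3)])
c0=np.mean([T[k] for k in ks],0)
v=T['white']-c0
for sg in(1,-1):
    f=lambda p:np.r_[(proj(s,pts(p,sg))-[S[k] for k in ks]).ravel(),(proj(d,pts(p,sg))-[D[k] for k in ks]).ravel(),(p[3:]-.0015)*500]
    r=least_squares(f,[c0[0],c0[1],np.arctan2(v[1],v[0]),0,0,0]);print(sg,r.cost,r.x.round(4),pts(r.x,sg).round(4).tolist(),r.fun.round(1))
E
```

```text
white [ 0.4973 -0.0624  0.1321] [[-0. -0.]] [[-0.  0.]]
yellow [ 0.6673 -0.1051  0.1335] [[-0.2 -0.4]] [[-0.2  0.3]]
red [0.6195 0.0627 0.1331] [[0. 0.]] [[ 0. -0.]]
1 0.7287882027049146 [ 5.9490e-01 -3.4600e-02 -2.8657e+00  2.6000e-03  2.1000e-03  2.1000e-03] [[0.4977, -0.0621, 0.1334], [0.6673, -0.105, 0.1339], [0.6197, 0.0633, 0.1339]] [-0.  -0.3 -0.2 -0.5  0.3 -0.2 -0.2 -0.5 -0.3  0.1 -0.3 -0.2  0.6  0.3
  0.3]
-1 7861.839431226786 [ 0.5901 -0.0479 -4.2979 -0.0214 -0.0117  0.0555] [[0.5495, 0.0446, 0.1574], [0.6905, -0.0589, 0.1477], [0.5304, -0.1293, 0.0805]] [ 37.6  16.4  14.5   8.5 -65.7 -30.3 -43.6   2.  -17.8  -0.7  73.5  -1.9
 -11.4  -6.6  27. ]
```

```bash
cat >> h.py <<'E'
C=dict(white=(.4977,-.0621),yellow=(.6673,-.105),red=(.6197,.0633))
def go(bot,k,ztip):
    o=bot.get_obs();Rm=np.array(o["ee_rot"]);p=np.array(o["tool_pos"])
    tip=p+Rm[:,1]*.199
    d=np.array([*C[k],ztip])-tip
    print("t",round(o["time"],2),"tip",tip.round(4),"w",round(float(o["gripper_width"]),4),"F",np.round(o["ft_force"],2),"ydir",Rm[:,1].round(4),"delta cm",(Rm.T@d*100).round(2))
E
python3 -c "
from h import *
from workcell import bot
go(bot,'white',.17)"
```

```text
t 0.25 tip [ 0.2306 -0.4991  0.2051] w 0.0941 F [-0.31 -0.87 -0.36] ydir [-3.e-04  9.e-04 -1.e+00] delta cm [-42.57   3.55 -28.46]
```

>>> drive_tool([
  {"dx": -3,"dy": 0,"dz": -2},
  {"dx": -7,"dy": 0,"dz": -4.7},
  {"dx": -11,"dy": 0,"dz": -7.4},
  {"dx": -15,"dy": 0,"dz": -10},
  {"dx": -19,"dy": 0,"dz": -12.7},
  {"dx": -23,"dy": 0,"dz": -15.4},
  {"dx": -27,"dy": 0,"dz": -18},
  {"dx": -31,"dy": 0,"dz": -20.7},
  {"dx": -35,"dy": 0,"dz": -23.4},
  {"dx": -39,"dy": 0,"dz": -26},
], hand=0)

```text
invalid input at $.rows[0]: expected keys dx, dy, dz, wx, wy, wz
```

```bash
python3 -c "
from h import *
from workcell import bot
go(bot,'white',.165)"
```

```text
t 0.25 tip [ 0.2306 -0.4991  0.2051] w 0.0941 F [-0.31 -0.87 -0.36] ydir [-3.e-04  9.e-04 -1.e+00] delta cm [-42.57   4.05 -28.46]
```

>>> drive_tool([
  {"dx": -3,"dy": 0,"dz": -2,"wx": 0,"wy": 0,"wz": 0},
  {"dx": -7,"dy": 0,"dz": -4.7,"wx": 0,"wy": 0,"wz": 0},
  {"dx": -11,"dy": 0,"dz": -7.4,"wx": 0,"wy": 0,"wz": 0},
  {"dx": -15,"dy": 0,"dz": -10,"wx": 0,"wy": 0,"wz": 0},
  {"dx": -19,"dy": 0,"dz": -12.7,"wx": 0,"wy": 0,"wz": 0},
  {"dx": -23,"dy": 0,"dz": -15.4,"wx": 0,"wy": 0,"wz": 0},
  {"dx": -27,"dy": 0,"dz": -18,"wx": 0,"wy": 0,"wz": 0},
  {"dx": -31,"dy": 0,"dz": -20.7,"wx": 0,"wy": 0,"wz": 0},
  {"dx": -35,"dy": 0,"dz": -23.4,"wx": 0,"wy": 0,"wz": 0},
  {"dx": -39,"dy": 0,"dz": -26,"wx": 0,"wy": 0,"wz": 0},
], hand=0)

```text
time: 1.25
tool_pos: [0.4762, -0.0977, 0.4048]
ee_rot: [[-0.908, 0.001, 0.42], [-0.42, -0.0, -0.908], [-0.0, -1.0, 0.001]]
ft_force: [0.3, 0.0, -0.5]
gripper_width: 0.0176
```

```bash
python3 -c "
from h import *
from workcell import bot
go(bot,'white',.165)"
```

```text
t 1.25 tip [ 0.4763 -0.0978  0.2058] w 0.0176 F [ 0.33  0.03 -0.52] ydir [ 6.e-04 -4.e-04 -1.e+00] delta cm [-3.44  4.08 -2.34]
```

>>> drive_tool([
  {"dx": -2,"dy": 1,"dz": -1.3,"wx": 0,"wy": 0,"wz": 0},
  {"dx": -3.5,"dy": 2.5,"dz": -2.4,"wx": 0,"wy": 0,"wz": 0},
  {"dx": -3.5,"dy": 4,"dz": -2.4,"wx": 0,"wy": 0,"wz": 0},
  {"dx": -3.5,"dy": 4,"dz": -2.4,"wx": 0,"wy": 0,"wz": 0},
  {"dx": -3.5,"dy": 4,"dz": -2.4,"wx": 0,"wy": 0,"wz": 0},
])

```text
time: 1.75
tool_pos: [0.4969, -0.0641, 0.3643]
ee_rot: [[-0.908, -0.001, 0.418], [-0.418, -0.0, -0.908], [0.001, -1.0, -0.0]]
ft_force: [0.1, 0.5, 0.3]
gripper_width: 0.0005
```

```bash
python3 -c "
from h import *
from workcell import bot
for n in ['scene','side']:
  cv2.imwrite(f'pics/{n}1.png',bot.get_image(n)['img'][:,:,::-1])
a=cv2.imread('pics/scene1.png')[150:330,160:340]; b=cv2.imread('pics/side1.png')[90:250,180:340]
cv2.imwrite('pics/c1.png',np.hstack([cv2.resize(a,(400,400)),cv2.resize(b,(400,400))]))
go(bot,'white',.122)"
```

```text
t 1.85 tip [ 0.4974 -0.0644  0.1665] w 0.0004 F [-0.81  0.03  0.45] ydir [ 1.3e-03 -7.0e-04 -1.0e+00] delta cm [-0.12  4.45 -0.2 ]
```

View pics/c1.png

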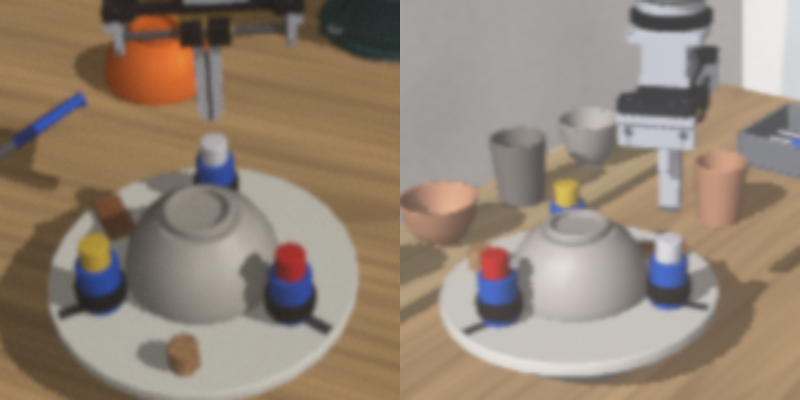

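>>> drive_tool([
  {"dx": -0.1,"dy": 1,"dz": -0.2,"wx": 0,"wy": 0,"wz": 0},
  {"dx": -0.1,"dy": 2,"dz": -0.2,"wx": 0,"wy": 0,"wz": 0},
  {"dx": -0.1,"dy": 2.6,"dz": -0.2,"wx": 0,"wy": 0,"wz": 0},
  {"dx": -0.1,"dy": 2.9,"dz": -0.2,"wx": 0,"wy": 0,"wz": 0},
  {"dx": -0.1,"dy": 3.2,"dz": -0.2,"wx": 0,"wy": 0,"wz": 0},
  {"dx": -0.1,"dy": 3.5,"dz": -0.2,"wx": 0,"wy": 0,"wz": 0},
  {"dx": -0.1,"dy": 3.8,"dz": -0.2,"wx": 0,"wy": 0,"wz": 0},
  {"dx": -0.1,"dy": 4.1,"dz": -0.2,"wx": 0,"wy": 0,"wz": 0},
  {"dx": -0.1,"dy": 4.4,"dz": -0.2,"wx": 0,"wy": 0,"wz": 0},
  {"dx": -0.1,"dy": 4.4,"dz": -0.2,"wx": 0,"wy": 0,"wz": 0},
])

```text
time: 2.85
tool_pos: [0.4974, -0.061, 0.3203]
ee_rot: [[-0.908, -0.0, 0.419], [-0.419, -0.0, -0.908], [0.0, -1.0, 0.0]]
ft_force: [-1.2, 0.1, 3.0]
gripper_width: 0.0004
```

```bash
python3 -c "
from h import *
from workcell import bot
go(bot,'white',.118)"
```

```text
t 2.85 tip [ 0.4974 -0.061   0.1213] w 0.0004 F [-1.2   0.13  3.04] ydir [-2.e-04 -1.e-04 -1.e+00] delta cm [0.01 0.33 0.11]
```

>>> drive_tool([
  {"dx": 0,"dy": 0.15,"dz": 0,"wx": 0,"wy": 0,"wz": 0},
  {"dx": 0,"dy": 0.3,"dz": 0,"wx": 0,"wy": 0,"wz": 0},
  {"dx": 0,"dy": 0.3,"dz": 0,"wx": 0,"wy": 0,"wz": 0},
  {"dx": 0,"dy": 0.3,"dz": 0,"wx": 0,"wy": 0,"wz": 0},
])

```text
time: 3.25
tool_pos: [0.4975, -0.061, 0.3185]
ee_rot: [[-0.908, 0.001, 0.419], [-0.419, -0.0, -0.908], [-0.001, -1.0, 0.0]]
ft_force: [-1.7, 0.7, 6.1]
gripper_width: 0.0006
```

```bash
python3 -c "
from h import *
from workcell import bot
go(bot,'white',.118)"
```

```text
t 3.25 tip [ 0.4976 -0.061   0.1195] w 0.0006 F [-1.74  0.72  6.12] ydir [ 7.e-04 -2.e-04 -1.e+00] delta cm [0.04 0.15 0.1 ]
```

Force now exceeds the 3 N slide force, so the cap seems to be at its stop; one more mm to be sure.

>>> drive_tool([
  {"dx": 0,"dy": 0.15,"dz": 0,"wx": 0,"wy": 0,"wz": 0},
  {"dx": 0,"dy": 0.15,"dz": 0,"wx": 0,"wy": 0,"wz": 0},
  {"dx": 0,"dy": 0.15,"dz": 0,"wx": 0,"wy": 0,"wz": 0},
])

```text
time: 3.55
tool_pos: [0.4974, -0.061, 0.3175]
ee_rot: [[-0.908, 0.001, 0.419], [-0.419, -0.0, -0.908], [-0.001, -1.0, 0.001]]
ft_force: [-4.9, 0.1, 8.0]
gripper_width: 0.0003
```

```bash
python3 -c "
from h import *
from workcell import bot
go(bot,'yellow',.165)"
```

```text
t 3.55 tip [ 0.4976 -0.0611  0.1185] w 0.0003 F [-4.89  0.1   8.03] ydir [ 1.e-03 -4.e-04 -1.e+00] delta cm [-13.56  -4.63  11.11]
```

>>> drive_tool([
  {"dx": 0,"dy": -1,"dz": 0,"wx": 0,"wy": 0,"wz": 0},
  {"dx": 0,"dy": -3,"dz": 0,"wx": 0,"wy": 0,"wz": 0},
  {"dx": -1,"dy": -5,"dz": 0.8,"wx": 0,"wy": 0,"wz": 0},
  {"dx": -4,"dy": -5,"dz": 3.3,"wx": 0,"wy": 0,"wz": 0},
  {"dx": -7,"dy": -5,"dz": 5.7,"wx": 0,"wy": 0,"wz": 0},
  {"dx": -10,"dy": -5,"dz": 8.2,"wx": 0,"wy": 0,"wz": 0},
  {"dx": -12.5,"dy": -5,"dz": 10.2,"wx": 0,"wy": 0,"wz": 0},
  {"dx": -13.6,"dy": -5,"dz": 11.1,"wx": 0,"wy": 0,"wz": 0},
  {"dx": -13.6,"dy": -5,"dz": 11.1,"wx": 0,"wy": 0,"wz": 0},
  {"dx": -13.6,"dy": -5,"dz": 11.1,"wx": 0,"wy": 0,"wz": 0},
])

```text
time: 4.55
tool_pos: [0.6675, -0.1047, 0.3654]
ee_rot: [[-0.908, -0.001, 0.419], [-0.419, 0.0, -0.908], [0.001, -1.0, -0.001]]
ft_force: [-0.1, -0.7, 0.9]
gripper_width: 0.0009
```

```bash
python3 -c "
from h import *
from workcell import bot
for n in ['scene','side']:
  cv2.imwrite(f'pics/{n}2.png',bot.get_image(n)['img'][:,:,::-1])
a=cv2.imread('pics/scene2.png')[150:330,160:340]; b=cv2.imread('pics/side2.png')[90:250,180:340]
cv2.imwrite('pics/c2.png',np.hstack([cv2.resize(a,(400,400)),cv2.resize(b,(400,400))]))
go(bot,'yellow',.122)"
```

```text
t 4.65 tip [ 0.6669 -0.1044  0.1674] w 0.0003 F [-0.24  0.11  0.45] ydir [ 0.e+00  1.e-04 -1.e+00] delta cm [-0.02  4.54  0.07]
```

View pics/c2.png

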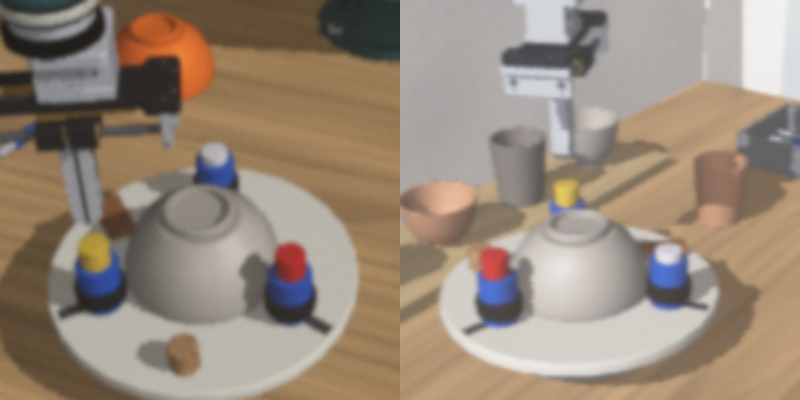

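White is down (its cap is visibly shorter) and the bowl hasn't moved. The fingers are above yellow.

>>> drive_tool([
  {"dx": 0,"dy": 1,"dz": 0,"wx": 0,"wy": 0,"wz": 0},
  {"dx": 0,"dy": 2,"dz": 0,"wx": 0,"wy": 0,"wz": 0},
  {"dx": 0,"dy": 2.6,"dz": 0,"wx": 0,"wy": 0,"wz": 0},
  {"dx": 0,"dy": 2.9,"dz": 0,"wx": 0,"wy": 0,"wz": 0},
  {"dx": 0,"dy": 3.2,"dz": 0,"wx": 0,"wy": 0,"wz": 0},
  {"dx": 0,"dy": 3.5,"dz": 0,"wx": 0,"wy": 0,"wz": 0},
  {"dx": 0,"dy": 3.8,"dz": 0,"wx": 0,"wy": 0,"wz": 0},
  {"dx": 0,"dy": 4.1,"dz": 0,"wx": 0,"wy": 0,"wz": 0},
  {"dx": 0,"dy": 4.4,"dz": 0,"wx": 0,"wy": 0,"wz": 0},
  {"dx": 0,"dy": 4.6,"dz": 0,"wx": 0,"wy": 0,"wz": 0},
])

```text
time: 5.65
tool_pos: [0.6674, -0.1047, 0.3201]
ee_rot: [[-0.908, 0.0, 0.419], [-0.419, -0.0, -0.908], [-0.0, -1.0, 0.0]]
ft_force: [-2.9, 0.4, 3.0]
gripper_width: 0.0001
```

```bash
python3 -c "
from h import *
from workcell import bot
go(bot,'yellow',.118)"
```

```text
t 5.65 tip [ 0.6674 -0.1047  0.1211] w 0.0001 F [-2.94  0.36  2.96] ydir [ 1.e-04 -1.e-04 -1.e+00] delta cm [0.02 0.31 0.02]
```

>>> drive_tool([
  {"dx": 0,"dy": 0.15,"dz": 0,"wx": 0,"wy": 0,"wz": 0},
  {"dx": 0,"dy": 0.3,"dz": 0,"wx": 0,"wy": 0,"wz": 0},
  {"dx": 0,"dy": 0.35,"dz": 0,"wx": 0,"wy": 0,"wz": 0},
  {"dx": 0,"dy": 0.35,"dz": 0,"wx": 0,"wy": 0,"wz": 0},
  {"dx": 0,"dy": 0.35,"dz": 0,"wx": 0,"wy": 0,"wz": 0},
])

```text
time: 6.15
tool_pos: [0.6673, -0.1047, 0.318]
ee_rot: [[-0.908, 0.001, 0.419], [-0.419, -0.0, -0.908], [-0.001, -1.0, 0.001]]
ft_force: [-4.1, -0.0, 6.9]
gripper_width: 0.0007
```

```bash
python3 -c "
from h import *
from workcell import bot
go(bot,'red',.165)"
```

```text
t 6.15 tip [ 0.6675 -0.1047  0.119 ] w 0.0007 F [-4.09 -0.04  6.88] ydir [ 8.e-04 -3.e-04 -1.e+00] delta cm [ -2.71  -4.6  -17.25]
```

>>> drive_tool([
  {"dx": 0,"dy": -1,"dz": 0,"wx": 0,"wy": 0,"wz": 0},
  {"dx": 0,"dy": -3,"dz": 0,"wx": 0,"wy": 0,"wz": 0},
  {"dx": -0.2,"dy": -4.8,"dz": -1,"wx": 0,"wy": 0,"wz": 0},
  {"dx": -0.7,"dy": -4.8,"dz": -4.5,"wx": 0,"wy": 0,"wz": 0},
  {"dx": -1.3,"dy": -4.8,"dz": -8.3,"wx": 0,"wy": 0,"wz": 0},
  {"dx": -1.9,"dy": -4.8,"dz": -12.2,"wx": 0,"wy": 0,"wz": 0},
  {"dx": -2.4,"dy": -4.8,"dz": -15.5,"wx": 0,"wy": 0,"wz": 0},
  {"dx": -2.7,"dy": -4.8,"dz": -17.2,"wx": 0,"wy": 0,"wz": 0},
  {"dx": -2.7,"dy": -4.8,"dz": -17.2,"wx": 0,"wy": 0,"wz": 0},
  {"dx": -2.7,"dy": -4.8,"dz": -17.2,"wx": 0,"wy": 0,"wz": 0},
])

```text
time: 7.15
tool_pos: [0.6203, 0.0621, 0.3645]
ee_rot: [[-0.908, 0.001, 0.419], [-0.419, -0.001, -0.908], [-0.0, -1.0, 0.001]]
ft_force: [0.8, 0.1, 1.0]
gripper_width: 0.0003
```

```bash
python3 -c "
from h import *
from workcell import bot
for n in ['scene','side']:
  cv2.imwrite(f'pics/{n}3.png',bot.get_image(n)['img'][:,:,::-1])
a=cv2.imread('pics/scene3.png')[150:330,160:340]; b=cv2.imread('pics/side3.png')[90:250,180:340]
cv2.imwrite('pics/c3.png',np.hstack([cv2.resize(a,(400,400)),cv2.resize(b,(400,400))]))
go(bot,'red',.122)"
```

```text
t 7.25 tip [0.6204 0.0611 0.1654] w 0.0005 F [ 0.3  -0.02  0.44] ydir [ 2.e-04 -8.e-04 -1.e+00] delta cm [-0.02  4.34 -0.23]
```

View pics/c3.png

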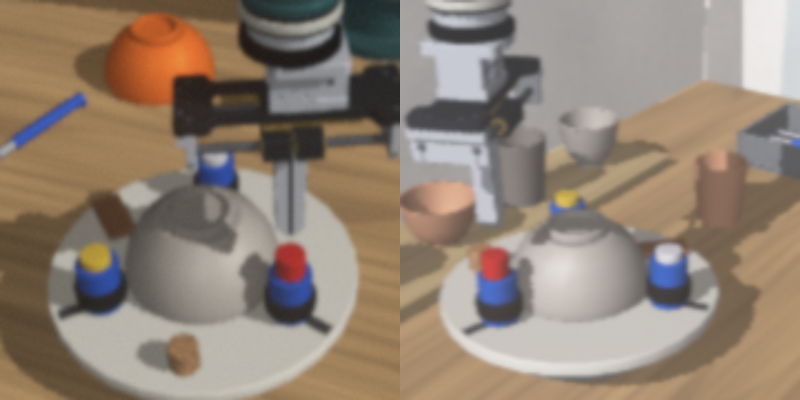

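Yellow is now down as well, and the fingertips are above red.

>>> drive_tool([
  {"dx": 0,"dy": 1,"dz": -0.1,"wx": 0,"wy": 0,"wz": 0},
  {"dx": 0,"dy": 2,"dz": -0.1,"wx": 0,"wy": 0,"wz": 0},
  {"dx": 0,"dy": 2.6,"dz": -0.1,"wx": 0,"wy": 0,"wz": 0},
  {"dx": 0,"dy": 2.9,"dz": -0.1,"wx": 0,"wy": 0,"wz": 0},
  {"dx": 0,"dy": 3.2,"dz": -0.1,"wx": 0,"wy": 0,"wz": 0},
  {"dx": 0,"dy": 3.5,"dz": -0.1,"wx": 0,"wy": 0,"wz": 0},
  {"dx": 0,"dy": 3.8,"dz": -0.1,"wx": 0,"wy": 0,"wz": 0},
  {"dx": 0,"dy": 4.1,"dz": -0.1,"wx": 0,"wy": 0,"wz": 0},
  {"dx": 0,"dy": 4.4,"dz": -0.1,"wx": 0,"wy": 0,"wz": 0},
  {"dx": 0,"dy": 4.4,"dz": -0.1,"wx": 0,"wy": 0,"wz": 0},
])

```text
time: 8.25
tool_pos: [0.6194, 0.0635, 0.3202]
ee_rot: [[-0.908, -0.0, 0.419], [-0.419, -0.0, -0.908], [0.0, -1.0, 0.0]]
ft_force: [-1.7, -1.5, 2.4]
gripper_width: 0.0004
```

```bash
python3 -c "
from h import *
from workcell import bot
go(bot,'red',.118)"
```

```text
t 8.25 tip [0.6194 0.0635 0.1212] w 0.0004 F [-1.74 -1.5   2.44] ydir [-0.e+00 -4.e-04 -1.e+00] delta cm [-0.02  0.32  0.03]
```

>>> drive_tool([
  {"dx": 0,"dy": 0.15,"dz": 0,"wx": 0,"wy": 0,"wz": 0},
  {"dx": 0,"dy": 0.3,"dz": 0,"wx": 0,"wy": 0,"wz": 0},
  {"dx": 0,"dy": 0.4,"dz": 0,"wx": 0,"wy": 0,"wz": 0},
  {"dx": 0,"dy": 0.4,"dz": 0,"wx": 0,"wy": 0,"wz": 0},
  {"dx": 0,"dy": 0.4,"dz": 0,"wx": 0,"wy": 0,"wz": 0},
])

```text
time: 8.75
tool_pos: [0.6194, 0.0636, 0.318]
ee_rot: [[-0.908, 0.001, 0.419], [-0.419, -0.0, -0.908], [-0.001, -1.0, 0.001]]
ft_force: [-4.0, -1.2, 6.7]
gripper_width: 0.0006
```

```bash
python3 -c "
from h import *
from workcell import bot
go(bot,'red',.165)"
```

```text
t 8.75 tip [0.6197 0.0636 0.119 ] w 0.0006 F [-4.05 -1.15  6.75] ydir [ 1.3e-03 -3.0e-04 -1.0e+00] delta cm [ 0.   -4.6   0.03]
```

>>> drive_tool([
  {"dx": 0,"dy": -1,"dz": 0,"wx": 0,"wy": 0,"wz": 0},
  {"dx": 0,"dy": -3,"dz": 0,"wx": 0,"wy": 0,"wz": 0},
  {"dx": 0,"dy": -6,"dz": 0,"wx": 0,"wy": 0,"wz": 0},
  {"dx": 0,"dy": -10,"dz": 0,"wx": 0,"wy": 0,"wz": 0},
  {"dx": 1,"dy": -12,"dz": -1,"wx": 0,"wy": 0,"wz": 0},
  {"dx": 3,"dy": -13,"dz": -4,"wx": 0,"wy": 0,"wz": 0},
  {"dx": 5,"dy": -13,"dz": -8,"wx": 0,"wy": 0,"wz": 0},
  {"dx": 6,"dy": -13,"dz": -11,"wx": 0,"wy": 0,"wz": 0},
  {"dx": 6,"dy": -13,"dz": -12,"wx": 0,"wy": 0,"wz": 0},
  {"dx": 6,"dy": -13,"dz": -12,"wx": 0,"wy": 0,"wz": 0},
])

```text
time: 9.75
tool_pos: [0.5143, 0.1486, 0.4468]
ee_rot: [[-0.907, 0.001, 0.422], [-0.422, 0.001, -0.907], [-0.001, -1.0, -0.0]]
ft_force: [0.2, -0.2, -0.2]
gripper_width: 0.0008
```

```bash
python3 -c "
from h import *
from workcell import bot
s=bot.get_image('scene');d=bot.get_image('side')
for n,c in (('scene',s),('side',d)):
  cv2.imwrite(f'pics/{n}4.png',c['img'][:,:,::-1])
a=cv2.imread('pics/scene4.png')[190:330,170:340]; b=cv2.imread('pics/side4.png')[150:250,180:320]
cv2.imwrite('pics/c4.png',np.vstack([cv2.resize(a,(400,300)),cv2.resize(b,(400,300))]))
for k in C:
  for z in(.122,.136): print(k,z,proj(cal(s),[*C[k],z]).round(1),proj(cal(d),[*C[k],z]).round(1))
im0=cv2.imread('pics/scene0.png').astype(int);im=cv2.imread('pics/scene4.png').astype(int)
cv2.imwrite('pics/diff.png',np.clip(abs(im-im0).sum(2),0,255).astype(np.uint8))
go(bot,'red',.165)"
```

```text
white 0.122 [[256.5 216.6]] [[287.4 189.3]]
white 0.136 [[256.1 211.8]] [[287.4 184.4]]
yellow 0.122 [[203. 263.]] [[246.5 167.4]]
yellow 0.136 [[202.  257.9]] [[246.2 162.8]]
red 0.122 [[291.  267.4]] [[217.9 195.8]]
red 0.136 [[291.  262.3]] [[217.4 190.8]]
t 9.85 tip [0.5154 0.1471 0.2472] w 0.0001 F [-0.25 -0.36  0.18] ydir [ 1.e-04 -5.e-04 -1.e+00] delta cm [-5.95  8.23 11.98]
```

View pics/c4.png

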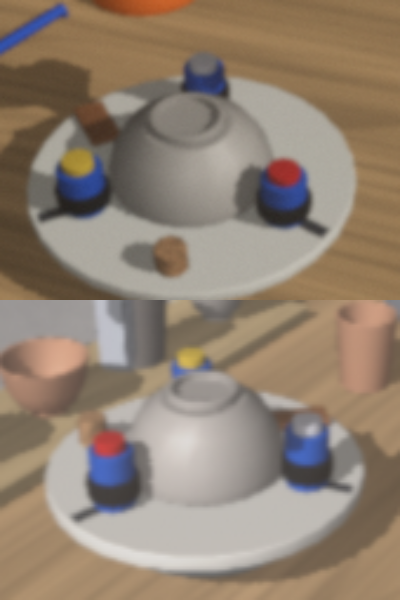

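View pics/diff.png

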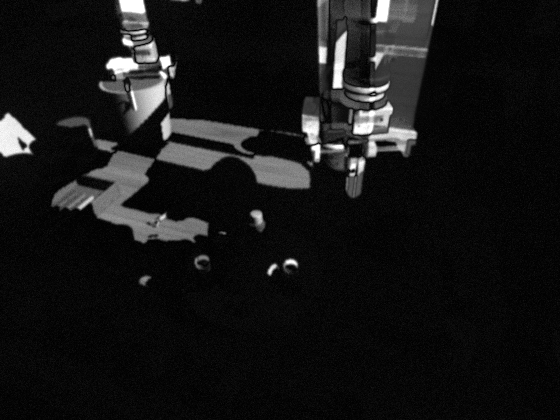

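View pics/scene4.png

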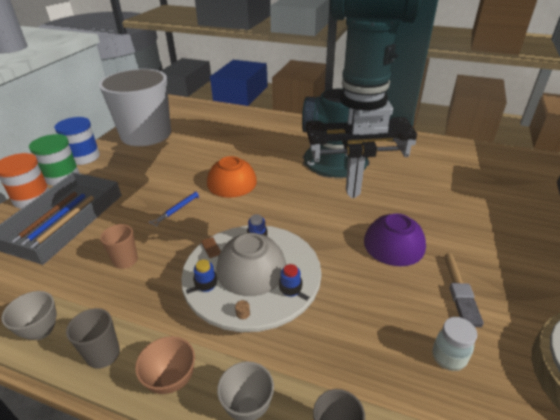

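```bash
python3 -c "
from h import *
from workcell import bot
A={k:[] for k in C}
rows=[]
for f,P in (('scene',dict(white=(256.5,216.6),yellow=(203,263),red=(291,267.4))),('side',dict(white=(287.4,189.3),yellow=(246.5,167.4),red=(217.9,195.8)))):
  for t in '04':
    r=[]
    for k in P:
      u,v=P[k];x0,y0=int(u)-12,int(v)-12
      im=cv2.resize(cv2.imread(f'pics/{f}{t}.png')[y0:y0+26,x0:x0+26],(208,150*208//150),interpolation=cv2.INTER_CUBIC)[:150]
      cv2.drawMarker(im,(int((u-x0+.5)*8),int((v-y0+.5)*8)),(0,255,0),0,8,1);r.append(im)
    rows.append(np.hstack(r))
cv2.imwrite('pics/z.png',np.vstack(rows))"
```

```text
(no output)
```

View pics/z.png

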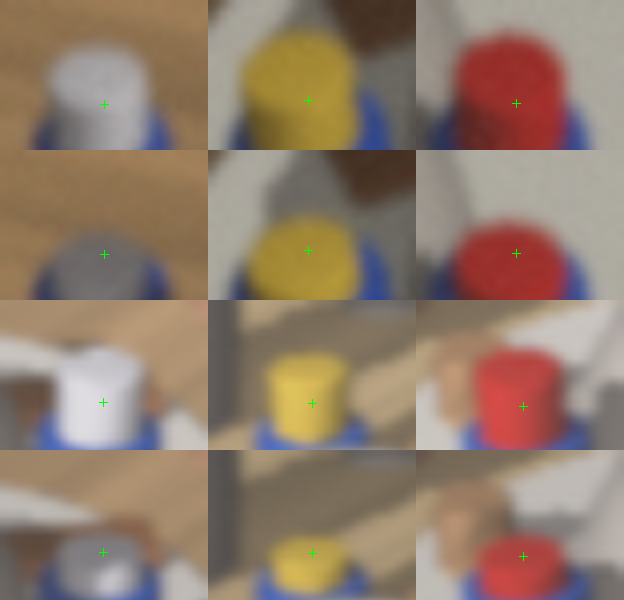

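```bash
python3 -c "
from workcell import bot
print(bot.sign_off())"
```

```text
the job is handed in; nothing more can be done
None
```

I pressed the three caps fully down in the order white, yellow, red, using the closed fingertips, then lifted clear and handed the job in at about 9.9 s.

- **Force:** each push passed the 3 N sliding force and built up against the stop. The final readings were 8.0 N for white at a tip height of 118.5 mm, and 6.9 N and 6.7 N for yellow and red at 119 mm. The given cushion stiffness at full press would put the tip within 0.5 mm of those heights.
- **Cap positions:** in the last pictures from both fixed cameras, all three caps stayed down and their tops lie where a fully pressed cap should appear, to about a pixel (roughly 3 mm).
- **Everything else:** comparing the scene picture before and after shows only the caps, the arm and shadows changed. The bowl, rib, cork and the things on the table had not moved. The gripper ended about 110 mm above the wheel with no contact force.
- **One oddity:** the force sensor also read 4 to 5 N sideways in x while pressing. I did not find the cause, and nothing had shifted afterwards.

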